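Load the analyser rack in lane order

ROBOT

A 7-joint arm with a two-finger parallel gripper is mounted at the origin on a cart in front of the work surface, level with it; the furniture and walls round the work are solid. World frame = base frame: x ahead of the robot, y to its left, z up, the work surface at z = 0. Lengths are in m, angles in degrees, forces in N, time in s.
With the tool pointing down it reaches from about 0.35 to 0.9 m from the base axis. Payload 7.2 kg.
Tool frame: the origin (TCP) lies between the finger pads, 19 mm behind the fingertips; this is the grasp point; z points along the fingers, y is the direction in which the jaws open and shut (so a half turn about z gives the same grasp; the last joint's range is limited). The gripper opens to 85 mm and grips with 20 to 120 N. Pads are 22 mm wide; open, the fingers measure 114 mm over their backs; the gripper's body (76 mm by 85 mm) begins 54 mm behind the grasp point. The pads swing forward as they close: fully open they stand 13 mm farther back than shut.
Start: joints at [-73.579, 23.554, -0.728, 91.456, 0.321, 64.991, -4.71], TCP at [0.217, 0.586, 0.25] pointing down, gripper open.
Joint ranges: [-169.25, 169.25], [-16.82, 113.86], [-84.01, 82.57], [7.8, 145.47], [-59.2, 239.2], [7.22, 106.19], [-163.78, 163.78]. Speed limits (degrees/s): [136.94, 136.94, 172.46, 172.46, 180, 180, 180].

INTERFACE

Orientations are given as a 3x3 rotation matrix whose columns are the frame's x, y, z axes.
In Python, from station import * gives the robot as it stands. The module is installed in compiled form; this text tells all that it offers.
- The arm moves only by the tool arm_command, never from a script. Its argument "plan" is a list that holds one entry, the list of rows, each a list of 7 numbers: the turn, a rotation vector about the tool's x, y, z in degrees, then the shift along the tool's x, y, z in units of 40 mm (1.0 is 40 mm), then the opening, from -1 (shut) to 1 (fully open), so that 0 is half open. In form: [[[rx, ry, rz, dx, dy, dz, fingers], ...]]. A call has 1 to 8 rows; each row is the pose to reach, as a shift and turn from the pose commanded when the call began, along the tool's axes at that moment; what a row does not reach only later rows make up. A row lasts 1/10 s, in which the tool goes at most 50 mm and 8.59 degrees, less where a joint would pass 70% of its speed; a pose out of reach is approached as far as the arm can. A call with a gripper value outside its range is refused whole. The fingers move at their own pace and stop on an object; the grip force is fixed at half the most. Time passes only in rows, so rows that repeat a pose let the fingers close. It gives the time, the measured TCP pose, the force and the opening at its end, in the units of the state.
- read_state(): the state, without advancing time (a new reading comes with each control period).
- get_image(name): name is "side" or "top"; returns a dict with "frame" (420x560x3 uint8, blue, green, red), "range_z" (420x560 float32, m along the optical axis (not along the pixel's ray), 0 where there is no reading), "fx", "fy", "cx", "cy" (pixels), "k1" (the pictures are not rectified: a ray, as slopes to the right and down, at radius r is drawn at 1 + k1 r^2 times it, then the intrinsics apply), "R" (3x3) and "t" (3): a world point X has camera coordinates R X + t. Camera axes: x right, y down, z forward; pixel columns grow to the right and rows downward; lengths in m; the calibration is good to about 2 mm. A picture is of the moment at which its call begins.
- finish_job(): hands the job in, once; it reports no verdict.
The state is a dict: "time": time; "q": joint angles; "joint_velocities": joint speeds; "joint_torque": joint torques, N m; "position": TCP position; "eef_rot": TCP orientation; "ft_force": force on the tool from outside, world axes, zero at the start; "wrist_torque": the same for the moment, N m; "opening": finger opening in m.
Only numpy, scipy, OpenCV 4.12 (cv2) and the standard library are available. Lean on these libraries where they do the work, as an engineer would, in place of code of your own. Each camera call takes 0.05 s, during which the arm holds its last target. There are 200 camera calls.

TASK

Move the four blood tubes from the carriers in the lane into the analyser rack, keeping their order so that they match the worklist: the tube first in line at the lane's black gate goes into the slot next to the rack's loop handle, the second into the next slot, and so on; the slot farthest from the handle already holds the control tube. Keep every tube upright, seat it fully down in its slot and let go of it.

Things in the scene. Friction and masses are not known exactly. Their poses are not given: they have to be found in the camera images.
- tube_a: capped blood tube, 92 tall; body 13 in diameter, cap (top 14) 16 wide; about 12 g. Origin: centre of its underside, z up along the tube. It starts upright in carrier_a. Grip it from above, fingers closing across the row, TCP about 72 above its underside, and lift straight up.
- tube_b: capped blood tube, 92 tall; body 13 in diameter, cap (top 14) 16 wide; about 12 g. Origin: centre of its underside, z up along the tube. It starts upright in carrier_b. Grip it from above, fingers closing across the row, TCP about 72 above its underside, and lift straight up.
- tube_c: capped blood tube, 92 tall; body 13 in diameter, cap (top 14) 16 wide; about 12 g. Origin: centre of its underside, z up along the tube. It starts upright in carrier_c. Grip it from above, fingers closing across the row, TCP about 72 above its underside, and lift straight up.
- tube_d: capped blood tube, 92 tall; body 13 in diameter, cap (top 14) 16 wide; about 12 g. Origin: centre of its underside, z up along the tube. It starts upright in carrier_d. Grip it from above, fingers closing across the row, TCP about 72 above its underside, and lift straight up.
- carrier_a: round grey single-tube carrier, 41 in diameter, 42 tall (base disc 16 tall, then a collar 24-30 wide with a bore of 16), fixed in the lane; it holds tube_a at the start. Origin: centre of its underside; the tube stands 16 above it.
- carrier_b: round grey single-tube carrier, 41 in diameter, 42 tall (base disc 16 tall, then a collar 24-30 wide with a bore of 16), fixed in the lane; it holds tube_b at the start. Origin: centre of its underside; the tube stands 16 above it.
- carrier_c: round grey single-tube carrier, 41 in diameter, 42 tall (base disc 16 tall, then a collar 24-30 wide with a bore of 16), fixed in the lane; it holds tube_c at the start. Origin: centre of its underside; the tube stands 16 above it.
- carrier_d: round grey single-tube carrier, 41 in diameter, 42 tall (base disc 16 tall, then a collar 24-30 wide with a bore of 16), fixed in the lane; it holds tube_d at the start. Origin: centre of its underside; the tube stands 16 above it.
- lane: fixed aluminium channel, 192 long, 52 wide, rails 18 high, in which the four carriers queue in a row. Origin: underside, on the row's centre line; x along the row to the gate, the black block (34 tall) closing one end; the other end is open. Carriers stand at x = 54 (first, at the gate), 11.5, -31, -73.5, y = 0, undersides at z = 4; which stands where changes.
- rack: fixed white moulded sample rack, 170 long, 42 wide, 49 tall, steel loop handle at one end. Origin: underside, on the row's centre line; x along the row to the handle. Five slots at x = 54 (next to the handle), 20, -14, -48, -82, y = 0: 17 square, funnel mouths about 30 x 25, floor at z = 8. The slot at -82 already holds a loose control tube like the others, which is not listed.
Mind the look-alikes: they are no part of the job. What is shaped like the carrier_d but purple or turquoise is not meant. What is shaped like the carrier_b but red is not meant.

How it is judged:
By the outcome, as a careful person would: the job done as asked, in the order asked, and still so for the second after the job is handed in, with the robot touching nothing.
It also fails if it takes over 120 s, if anything falls off the work surface, if the arm or the gripper's body presses on something with over 40 N, if the wrist force passes 120 N, or if a joint passes its speed limit or range.

## Working session

There is one attempt and no reset: what is moved stays moved. The work goes in short steps, Python scripts to look and compute and a tool call to move; the robot and the scene stay as the last step left them, time stands still between calls to the robot, and variables do not carry over. Pictures are saved under pics/ and viewed, on a budget of 14 in all, crops included, one or two more only if the job needs it, and the job is handed in when it is done.

Besides the shell and the picture viewer there is one more tool, called as name([rows], argument=value, ...), one row to a line, values as JSON. arm_command: Moves the arm, as the interface text tells. Its arguments: {"type":"object","properties":{"plan":{"type":"array","items":{"type":"array","items":{"type":"array","items":{"type":"number"}}}}},"required":["plan"]}

```bash
mkdir -p pics; python3 - <<'E'
from station import *
import cv2,numpy as np
s=read_state();print(s['position'],s['eef_rot'],s['opening'],s['time'])
for n in('top','side'):
    d=get_image(n);cv2.imwrite(f'pics/{n}0.png',d['frame']);np.savez(f'{n}0.npz',**d)
    print(n,d['fx'],d['fy'],d['cx'],d['cy'],d['k1'],d['R'],d['t'])
E
```

```text
[0.21700498 0.58562109 0.24916687] [[-9.37720271e-01  3.47390970e-01 -4.55900299e-04]
 [ 3.47391256e-01  9.37719066e-01 -1.50583674e-03]
 [-9.56076832e-05 -1.57042941e-03 -9.99998762e-01]] 0.08532058568173441 0.0
top 407.9820139851305 407.9820139851305 279.4399914816294 210.72824584003178 -0.005275415249525986 [[ 0.02900321 -0.99948478 -0.01374718]
 [-0.99570306 -0.027678   -0.08837051]
 [ 0.08794449  0.01625114 -0.9959928 ]] [8.55138552e-04 5.32721094e-01 8.61652391e-01]
side 480.38378208965094 480.38378208965094 283.75202119823217 205.29745610501558 0.05624105193266008 [[ 0.89938645 -0.43715156  0.00159173]
 [-0.26964819 -0.5576271  -0.78507443]
 [ 0.34408411  0.7056561  -0.61939939]] [-0.4738262   0.20903434  0.80762052]
```

View pics/top0.png

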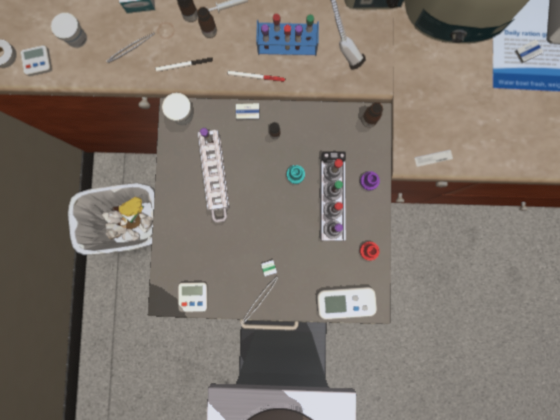

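View pics/side0.png

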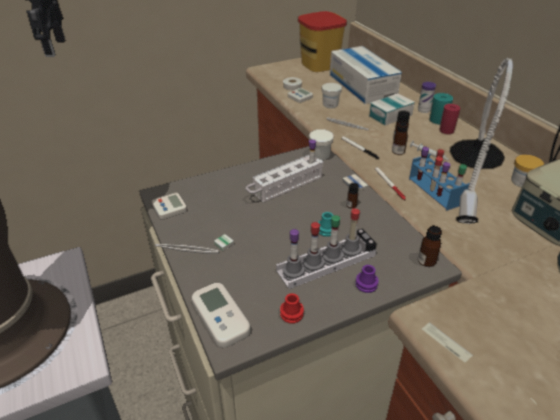

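Candidates, top view: four capped tubes in grey carriers in the lane at (338,163), (338,186), (336,208), (335,229), with the gate at (334,155). Look-alikes are turquoise (296,174), purple (370,181) and red (370,251), plus the blue rack on the counter (288,38). The white rack runs from its control tube at (204,132) to its handle at (218,215). I choose the tubes in the lane and the white rack; next a close crop and measurements.

```bash
cat > h.py <<'E'
import numpy as np,cv2
def slopes(d,uv):
    K=np.array([[d['fx'],0,d['cx']],[0,d['fy'],d['cy']],[0,0,1]],float)
    return cv2.undistortPoints(np.float64(uv).reshape(-1,1,2),K,np.array([float(d['k1']),0,0,0])).reshape(-1,2)
def onplane(d,uv,z):
    s=slopes(d,uv);D=np.c_[s,np.ones(len(s))]@d['R'];C=-d['R'].T@d['t']
    return C+D*((z-C[2])/D[:,2])[:,None]
def proj(d,X):
    c=np.atleast_2d(X)@d['R'].T+d['t'];s=c[:,:2]/c[:,2:];s=s*(1+d['k1']*(s**2).sum(1,keepdims=True))
    return s*float(d['fx'])+[d['cx'],d['cy']]
def cloud(d):
    h,w=d['range_z'].shape;v,u=np.mgrid[:h,:w]
    s=slopes(d,np.c_[u.ravel(),v.ravel()]);z=d['range_z'].ravel()
    P=(np.c_[s,np.ones(len(s))]*z[:,None]-d['t'])@d['R'];P[z==0]=np.nan
    return P.reshape(h,w,3)
E
python3 - <<'E'
from h import *
t=np.load('top0.npz');s=np.load('side0.npz')
for d,n in((t,'top'),(s,'side')):
    P=cloud(d);f=d['frame'];hsv=cv2.cvtColor(f,cv2.COLOR_BGR2HSV)
    m=((hsv[...,1]>90)&(P[...,2]>.085)&(P[...,2]<.13)&(P[...,0]<.75)&(P[...,0]>.3)).astype(np.uint8)
    k,l,st,c=cv2.connectedComponentsWithStats(m)
    print(n)
    for i in range(1,k):
        if st[i,4]>12:
            q=P[l==i];print(c[i].round(1),st[i,:].tolist(),np.nanmedian(q,0).round(4),onplane(d,[c[i]],.112 if q[0,1]<.05 else .1)[0].round(4),np.median(hsv[l==i],0))
a=cv2.resize(t['frame'][120:260,190:390],None,fx=4,fy=4,interpolation=cv2.INTER_CUBIC)
cv2.imwrite('pics/crop1.png',a)
E
```

```text
top
[203.7 131.7] [201, 129, 6, 7, 34] [0.6821 0.1723 0.0992] [0.6818 0.1725 0.1   ] [139.  104.5 157. ]
[338. 163.] [334, 159, 9, 9, 63] [ 0.6226 -0.098   0.1104] [ 0.6223 -0.098   0.112 ] [  0. 156. 163.]
[338.1 184.2] [335, 181, 8, 7, 41] [ 0.5805 -0.0989  0.1116] [ 0.5801 -0.099   0.112 ] [ 71. 119. 143.]
[338.1 205.8] [334, 202, 9, 8, 54] [ 0.5373 -0.0995  0.1113] [ 0.5374 -0.0996  0.112 ] [  0.  151.  173.5]
[338.3 227.4] [335, 225, 8, 6, 36] [ 0.4961 -0.1002  0.1119] [ 0.4954 -0.1007  0.112 ] [139.5 105.  156. ]
side
[312.  143.6] [310, 140, 5, 8, 33] [0.6795 0.1674 0.0932] [0.6748 0.1585 0.1   ] [140. 101.  86.]
[354.6 214.2] [351, 209, 9, 12, 91] [ 0.6211 -0.1035  0.1066] [ 0.6163 -0.1098  0.112 ] [  1. 157. 103.]
[334.5 220.8] [331, 216, 9, 12, 84] [ 0.5779 -0.1037  0.107 ] [ 0.5738 -0.1101  0.112 ] [ 71.  123.   87.5]
[314.6 228.1] [311, 222, 9, 14, 102] [ 0.5367 -0.1052  0.1064] [ 0.5324 -0.1121  0.112 ] [  1.  158.5 108. ]
[294.  235.4] [291, 230, 7, 13, 77] [ 0.495  -0.1074  0.107 ] [ 0.4912 -0.1133  0.112 ] [141. 102.  88.]
```

View pics/crop1.png

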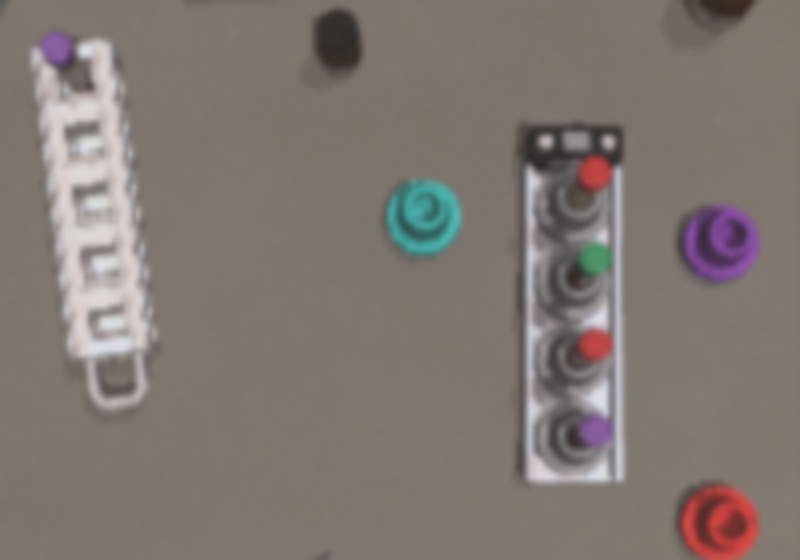

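```bash
python3 - <<'E'
from h import *
from scipy.interpolate import griddata
t=np.load('top0.npz');s=np.load('side0.npz')
print('cams',[(-d['R'].T@d['t']).round(3) for d in(t,s)])
out=[]
for d,n in((t,'top'),(s,'side')):
    P=cloud(d);z=P[...,2]
    A=(P[...,0]>.4)&(P[...,0]<.75)&(P[...,1]>.07)&(P[...,1]<.24)
    m=A&(z>.043)&(z<.056);q=P[m][:,:2].astype(np.float32)
    q=q[(q[:,0]>.47)]
    r=cv2.minAreaRect(q);print(n,'rackrect',r,len(q), 'medz',np.nanmedian(z[m]), 'corners',cv2.boxPoints(r).round(4).tolist())
    # handle
    m=A&(z>.008)&(z<.043)&(P[...,0]<.5);print('handle',np.nanmin(P[m],0),np.nanmean(P[m],0))
    B=A&(z<.07)
    gx,gy=np.meshgrid(np.arange(.225,.085,-.0005),np.arange(.7,.44,-.0005))
    g=griddata(P[B][:,:2][:, ::-1],z[B],(gx,gy),'nearest');c=griddata(P[B][:,:2][:, ::-1],d['frame'][B].astype(float),(gx,gy),'nearest')
    out+=[cv2.applyColorMap(np.uint8(np.clip(g/.06,0,1)*255),cv2.COLORMAP_JET)]
    if n=='top':
        uv=proj(t,np.c_[gy.ravel(),gx.ravel(),np.full(gx.size,.049)]).astype(np.float32).reshape(*gx.shape,2)
        out+=[cv2.remap(d['frame'],uv[...,0].copy(),uv[...,1].copy(),cv2.INTER_CUBIC)]
cv2.imwrite('pics/rackmap.png',cv2.resize(np.hstack(out),None,fx=.93,fy=1.1))
E
```

```text
cams [array([0.455, 0.002, 0.905]), array([ 0.205, -0.66 ,  0.665])]
top rackrect ((0.6429957151412964, 0.17183777689933777), (0.22887136042118073, 0.07189879566431046), 20.403697967529297) 1122 medz 0.0469313731777379 corners [[0.5231999754905701, 0.1656000018119812], [0.54830002784729, 0.0982000008225441], [0.7627999782562256, 0.17800000309944153], [0.7376999855041504, 0.24539999663829803]]Traceback (most recent call last):
  File "<stdin>", line 13, in <module>
    res = np.fmin.reduce(a, axis=axis, out=out, **kwargs)
ValueError: zero-size array to reduction operation fmin which has no identity
```

```bash
python3 - <<'E'
from h import *
from scipy.interpolate import griddata
t=np.load('top0.npz');s=np.load('side0.npz')
out=[]
for d,n in((t,'top'),(s,'side')):
    P=cloud(d);z=P[...,2]
    A=(P[...,0]>.49)&(P[...,0]<.715)&(P[...,1]>.10)&(P[...,1]<.215)
    m=A&(z>.044)&(z<.054);k,l,st,_=cv2.connectedComponentsWithStats(m.astype(np.uint8));q=P[l==1+np.argmax(st[1:,4])][:,:2].astype(np.float32)
    r=cv2.minAreaRect(q);print(n,'rackrect',r,len(q),'corners',cv2.boxPoints(r).round(4).tolist())
    B=A&(z<.07)
    gx,gy=np.meshgrid(np.arange(.215,.10,-.0004),np.arange(.71,.49,-.0004))
    g=griddata(P[B][:,:2][:, ::-1],z[B],(gx,gy),'nearest')
    out+=[cv2.applyColorMap(np.uint8(np.clip(g/.06,0,1)*255),cv2.COLORMAP_JET)]
    if n=='top':
        uv=proj(t,np.c_[gy.ravel(),gx.ravel(),np.full(gx.size,.049)]).astype(np.float32).reshape(*gx.shape,2)
        out+=[cv2.remap(d['frame'],uv[...,0].copy(),uv[...,1].copy(),cv2.INTER_CUBIC)]
o=np.hstack(out);print(o.shape);cv2.imwrite('pics/rackmap.png',cv2.resize(o,None,fx=.92,fy=.92))
E
```

```text
top rackrect ((0.6163660287857056, 0.16193082928657532), (0.16891106963157654, 0.04325299710035324), 9.759785652160645) 1006 corners [[0.5295000076293945, 0.1688999980688095], [0.5368000268936157, 0.12630000710487366], [0.7032999992370605, 0.15489999949932098], [0.695900022983551, 0.19760000705718994]]
side rackrect ((0.6155520081520081, 0.16169936954975128), (0.16879864037036896, 0.047268643975257874), 9.680384635925293) 498 corners [[0.5284000039100647, 0.17080000042915344], [0.536300003528595, 0.1242000013589859], [0.7027000188827515, 0.1526000052690506], [0.6948000192642212, 0.19920000433921814]]
(550, 864, 3)
```

View pics/rackmap.png

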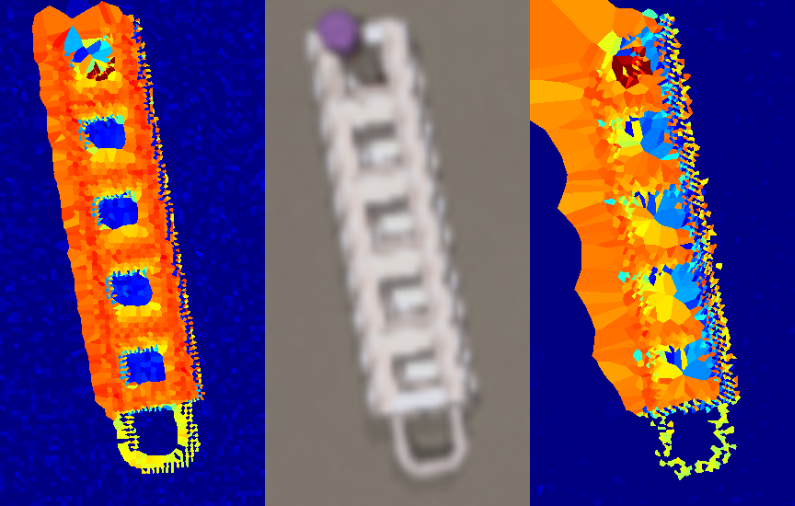

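The maps show the rack's four empty slots at depth-map pixels (145,367), (131,290), (118,211) and (106,134), the control tube at the far end (75,40), and the handle at the bottom (155,440). Slot spacing measures 34 mm, as specified. The crop confirms four grey carriers with tubes red, green, red, purple counted from the gate.

```bash
cat >> h.py <<'E'
CAPS=np.array([[.6225,-.098],[.580,-.0988],[.5375,-.0995],[.4955,-.1004]])
SL=np.array([.5495,.1508])+np.outer(range(4),[.0335,.0057])
def goal(s,x,y,z,yaw):   # yaw = world angle of tool y; prints the row for one call
    R=s['eef_rot'];a=np.radians(yaw);yv=np.array([np.cos(a),np.sin(a),0]);zv=np.array([0,0,-1.]);G=np.c_[np.cross(yv,zv),yv,zv]
    rv=np.degrees(cv2.Rodrigues(R.T@G)[0].ravel());d=R.T@(np.array([x,y,z])-s['position'])/.04
    return rv.round(2),d.round(3)
E
cat > g.py <<'E'
import sys
from station import *
from h import *
s=read_state();print(s['position'].round(4),round(s['opening'],4),s['time'],s['ft_force'].round(1))
for a in sys.argv[1:]: print(a,*goal(s,*map(float,a.split(','))))
E
python3 g.py .6225,-.098,.2,91.2; python3 -c "
from h import *;print(SL)"
```

```text
[0.217  0.5856 0.2492] 0.0851 0.1 [-0.6 -0.7 -0.1]
.6225,-.098,.2,91.2 [-9.000e-02 -1.000e-02 -2.153e+01] [-15.443 -12.504   1.251]
[[0.5495 0.1508]
 [0.583  0.1565]
 [0.6165 0.1622]
 [0.65   0.1679]]
```

arm_command([
  [[0,0,-3,-1,-0.8,0,0.2],[0,0,-6,-2,-1.6,0,0.2],[0,0,-9,-3,-2.4,0,0.2],[0,0,-12,-4,-3.2,0,0.2],[0,0,-15,-5,-4,0.1,0.2],[0,0,-18,-6,-4.8,0.2,0.2],[0,0,-20,-7,-5.6,0.3,0.2],[0,0,-21.5,-8,-6.4,0.4,0.2]],
])

```text
time: 0.9
position: [0.4234, 0.2418, 0.2346]
eef_rot: [[-1.0, -0.022, -0.0], [-0.022, 1.0, 0.0], [0.0, 0.0, -1.0]]
ft_force: [0.8, -0.5, 0.5]
opening: 0.0517
```

```bash
python3 g.py .6225,-.098,.2,91.2
```

```text
[0.4234 0.2418 0.2346] 0.0517 0.9 [ 0.8 -0.5  0.5]
.6225,-.098,.2,91.2 [ 0.   -0.    0.06] [-4.788 -8.601  0.865]
```

arm_command([
  [[0,0,0,-0.6,-1.1,0.1,0.2],[0,0,0,-1.2,-2.2,0.2,0.2],[0,0,0,-1.8,-3.3,0.3,0.2],[0,0,0,-2.4,-4.4,0.4,0.2],[0,0,0,-3.1,-5.5,0.5,0.2],[0,0,0,-3.8,-6.7,0.6,0.2],[0,0,0,-4.4,-7.8,0.7,0.2],[0,0,0,-4.79,-8.6,0.86,0.2]],
])

```text
time: 1.7
position: [0.6226, -0.0985, 0.2002]
eef_rot: [[-1.0, -0.02, 0.0], [-0.02, 1.0, -0.0], [-0.0, -0.0, -1.0]]
ft_force: [0.3, 0.4, 0.3]
opening: 0.0512
```

```bash
python3 - <<'E'
from station import *
from h import *
d=get_image('top');e=get_image('side')
a=cv2.resize(d['frame'][110:250,280:400],None,fx=3,fy=3);b=cv2.resize(e['frame'][110:250,240:400],None,fx=3,fy=3)
cv2.imwrite('pics/p6.png',np.hstack([a,b]))
E
python3 g.py .6225,-.098,.092,91.2
```

```text
[ 0.622  -0.1042  0.1989] 0.0511 1.8 [-0.3 -0.1  0.4]
.6225,-.098,.092,91.2 [-0.25 -0.07 -0.5 ] [-0.017  0.166  2.671]
```

View pics/p6.png

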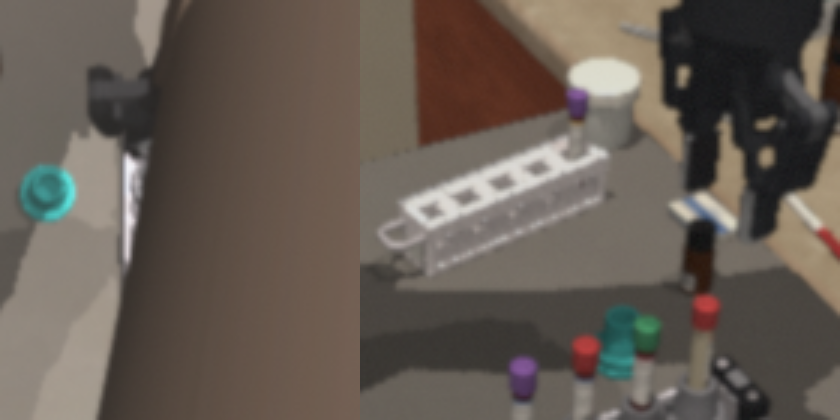

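The picture shows the gripper above the first tube (side crop, red cap at (705,310), pads at (700,160) and (745,210)). The arm was still settling, so I hold a few rows and then read again.

arm_command([
  [[0,0,0,0,0,0.4,0.2],[0,0,0,0,0,0.8,0.2],[0,0,0,0,0,0.8,0.2],[0,0,0,0,0,0.8,0.2]],
])

```text
time: 2.2
position: [0.6213, -0.096, 0.1683]
eef_rot: [[-1.0, -0.021, -0.001], [-0.021, 1.0, 0.0], [0.001, 0.0, -1.0]]
ft_force: [0.3, 0.1, 0.5]
opening: 0.0512
```

```bash
python3 g.py .6225,-.098,.092,91.2
```

```text
[ 0.6213 -0.096   0.1683] 0.0512 2.2 [0.3 0.1 0.5]
.6225,-.098,.092,91.2 [ 0.01 -0.06 -0.01] [-0.032 -0.052  1.906]
```

arm_command([
  [[0,0,0,0,0,0.3,0.2],[0,0,0,0,0,0.8,0.2],[0,0,0,0,0,0.8,0.2],[0,0,0,0,0,0.8,0.2],[0,0,0,0,0,0.8,0.2]],
])

```text
time: 2.7
position: [0.6221, -0.0964, 0.1373]
eef_rot: [[-1.0, -0.02, 0.001], [-0.02, 1.0, -0.0], [-0.001, -0.0, -1.0]]
ft_force: [0.3, 0.1, -0.5]
opening: 0.0513
```

```bash
python3 g.py .6225,-.098,.092,91.2
```

```text
[ 0.6221 -0.0964  0.1373] 0.0513 2.7 [ 0.3  0.1 -0.5]
.6225,-.098,.092,91.2 [-0.01  0.08 -0.03] [-0.008 -0.041  1.134]
```

arm_command([
  [[0,0,0,0,-0.04,0.3,0.2],[0,0,0,0,-0.04,0.6,0.2],[0,0,0,0,-0.04,0.9,0.2],[0,0,0,0,-0.04,1.13,0.2],[0,0,0,0,-0.04,1.13,0.2],[0,0,0,0,-0.04,1.13,0.2]],
])

```text
time: 3.3
position: [0.6214, -0.0979, 0.0908]
eef_rot: [[-1.0, -0.02, -0.001], [-0.02, 1.0, -0.0], [0.001, -0.0, -1.0]]
ft_force: [-0.4, 0.7, 0.6]
opening: 0.0519
```

```bash
python3 - <<'E'
from station import *
from h import *
e=get_image('side')
print(proj(e,[[.6225,-.098,.112],[.6225,-.098,.092]]))
cv2.imwrite('pics/p7.png',cv2.resize(e['frame'][130:270,270:420],None,fx=4,fy=4))
E
python3 g.py .6225,-.098,.092,91.2
```

```text
[[354.02771743 209.59774388]
 [353.03871388 217.96973162]]
[ 0.6217 -0.098   0.0913] 0.0514 3.35 [0.3 0.6 0.2]
.6225,-.098,.092,91.2 [-0.01  0.01 -0.03] [-0.019 -0.001 -0.018]
```

View pics/p7.png

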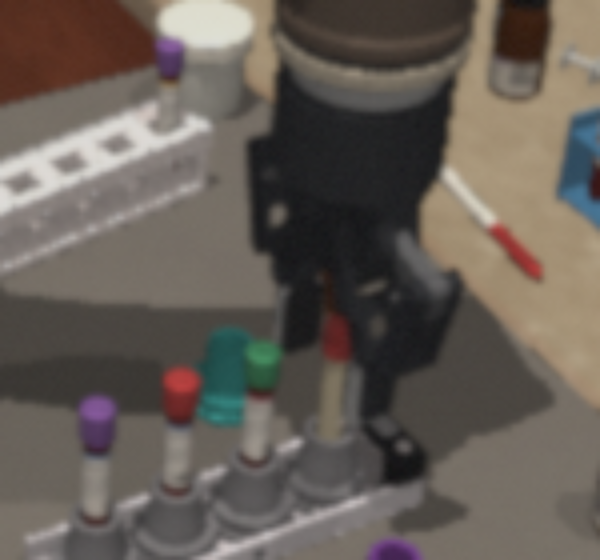

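The red-capped tube (335,345) stands between the fingers. Closing.

arm_command([
  [[0,0,0,0,0,0,-1],[0,0,0,0,0,0,-1],[0,0,0,0,0,0,-1],[0,0,0,0,0,0,-1],[0,0,0,0,0,0,-1],[0,0,0,0,0,0,-1],[0,0,0,0,0,0,-1],[0,0,0,0,0,0,-1]],
])

```text
time: 4.15
position: [0.6219, -0.0979, 0.0917]
eef_rot: [[-1.0, -0.02, 0.001], [-0.02, 1.0, 0.0], [-0.001, 0.0, -1.0]]
ft_force: [-0.5, -0.4, 5.5]
opening: 0.0107
```

arm_command([
  [[0,0,0,0,0,-0.2,-1],[0,0,0,0,0,-0.6,-1],[0,0,0,0,0,-1,-1],[0,0,0,0,0,-1.5,-1],[0,0,0,0,0,-2,-1],[0,0,0,0,0,-2.4,-1],[0,0,0,0,0,-2.6,-1],[0,0,0,0,0,-2.6,-1]],
])

```text
time: 4.95
position: [0.6222, -0.098, 0.197]
eef_rot: [[-1.0, -0.02, 0.003], [-0.02, 1.0, -0.0], [-0.003, -0.0, -1.0]]
ft_force: [-0.2, -0.7, -0.2]
opening: 0.0109
```

```bash
python3 g.py .5495,.1508,.19,99.7
```

```text
[ 0.6222 -0.098   0.197 ] 0.0109 4.95 [-0.2 -0.7 -0.2]
.5495,.1508,.19,99.7 [-0.02  0.15 -8.53] [1.69  6.256 0.169]
```

arm_command([
  [[0,0,-0.5,0.1,0.3,0,-1],[0,0,-1.5,0.3,1,0,-1],[0,0,-3,0.6,2,0,-1],[0,0,-4.5,0.9,3.1,0,-1],[0,0,-6,1.2,4.2,0,-1],[0,0,-7.5,1.45,5.2,0,-1],[0,0,-8.2,1.6,5.9,0,-1],[0,0,-8.5,1.69,6.25,0,-1]],
])

```text
time: 5.75
position: [0.5467, 0.1547, 0.1942]
eef_rot: [[-0.985, -0.173, -0.002], [-0.173, 0.985, 0.001], [0.002, 0.001, -1.0]]
ft_force: [0.2, -0.5, -1.0]
opening: 0.011
```

arm_command([
  [[0,0,0,0,0,0,-1],[0,0,0,0,0,0,-1],[0,0,0,0,0,0,-1],[0,0,0,0,0,0,-1],[0,0,0,0,0,0,-1],[0,0,0,0,0,0,-1],[0,0,0,0,0,0,-1]],
])

```text
time: 6.45
position: [0.549, 0.1504, 0.1952]
eef_rot: [[-0.986, -0.167, 0.0], [-0.167, 0.986, 0.0], [-0.0, 0.0, -1.0]]
ft_force: [0.6, 0.3, -0.8]
opening: 0.0107
```

```bash
python3 - <<'E'
from station import *
from h import *
e=get_image('side');d=get_image('top');np.savez('side1.npz',**e);np.savez('top1.npz',**d)
a=cv2.resize(e['frame'][90:220,200:360],None,fx=3,fy=3);b=cv2.resize(d['frame'][90:220,160:280],None,fx=3,fy=3)
cv2.imwrite('pics/p8.png',np.hstack([a,b]))
E
python3 g.py .5495,.1508,.13,99.7
```

```text
[0.5489 0.1506 0.1952] 0.011 6.55 [ 0.4  0.5 -0. ]
.5495,.1508,.13,99.7 [ 0.    0.   -0.03] [-0.016  0.002  1.63 ]
```

View pics/p8.png

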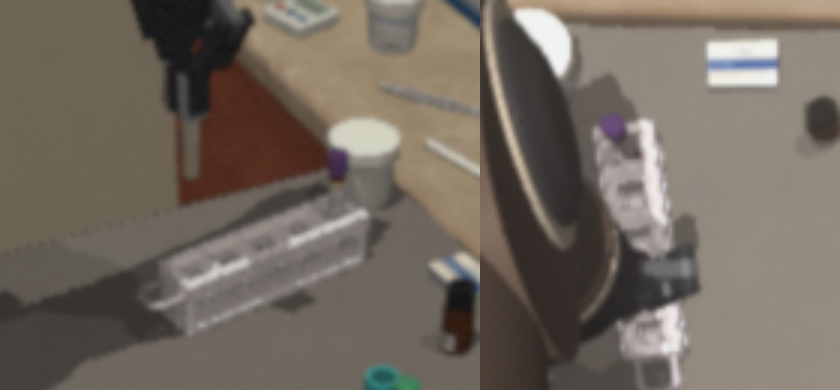

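```bash
python3 - <<'E'
from h import *
e=np.load('side1.npz');P=cloud(e)
print(proj(e,[[.5489,.1506,.123],[.5489,.1506,.15]]))
hs=cv2.cvtColor(e['frame'],cv2.COLOR_BGR2HSV)
for v in range(130,153): 
    r=P[v,252:276]; m=(r[:,2]>.1)&(r[:,0]<.6)
    if m.any(): print(v,np.where(m)[0]+252,r[m].mean(0).round(4))
E
```

```text
[[262.30488509 149.32012475]
 [261.96291705 138.27860838]]
130 [260 261 262 263 264 265] [0.5452 0.1378 0.1771]
131 [260 261 262 263 264 265] [0.5482 0.1449 0.1704]
132 [260 261 262 263 264 265] [0.5491 0.1471 0.1667]
133 [260 261 262 263 264 265] [0.5488 0.1467 0.1646]
134 [260 261 262 263 264 265] [0.549  0.1473 0.1619]
135 [260 261 262 263 264 265] [0.5488 0.1471 0.1597]
136 [260 261 262 263 264 265] [0.5481 0.1454 0.1584]
137 [260 261 262 263 264 265] [0.5482 0.1459 0.1557]
138 [260 261 262 263 264 265] [0.5484 0.1466 0.1529]
139 [260 261 262 263 264 265] [0.5486 0.1472 0.1501]
140 [260 261 262 263 264 265] [0.5485 0.147  0.1479]
141 [260 261 262 263 264 265] [0.5485 0.1472 0.1453]
142 [261 262 263 264 265] [0.5493 0.1466 0.1431]
143 [261 262 263 264 265] [0.5484 0.1446 0.1419]
144 [261 262 263 264 265] [0.5486 0.1452 0.1391]
145 [261 262 263 264 265] [0.5488 0.1458 0.1363]
146 [261 262 263 264 265] [0.5494 0.1476 0.1327]
147 [261 262 263 264 265 266] [0.5501 0.1466 0.1306]
148 [261 262 263 264 265] [0.5488 0.1465 0.1286]
149 [262 263 264] [0.5489 0.1468 0.1259]
```

arm_command([
  [[0,0,0,0,0,0.3,-1],[0,0,0,0,0,0.8,-1],[0,0,0,0,0,1.3,-1],[0,0,0,0,0,1.6,-1],[0,0,0,0,0,1.6,-1],[0,0,0,0,0,1.6,-1]],
])

```text
time: 7.15
position: [0.549, 0.1507, 0.1312]
eef_rot: [[-0.986, -0.168, -0.0], [-0.168, 0.986, -0.0], [0.0, -0.0, -1.0]]
ft_force: [-0.1, -0.0, -0.2]
opening: 0.0111
```

arm_command([
  [[0,0,0,0,0,0.15,-1],[0,0,0,0,0,0.3,-1],[0,0,0,0,0,0.45,-1],[0,0,0,0,0,0.6,-1],[0,0,0,0,0,0.75,-1],[0,0,0,0,0,0.75,-1]],
])

```text
time: 7.75
position: [0.5483, 0.1505, 0.1002]
eef_rot: [[-0.986, -0.168, -0.001], [-0.168, 0.986, -0.001], [0.002, -0.0, -1.0]]
ft_force: [-0.4, 0.2, -0.8]
opening: 0.0112
```

```bash
python3 g.py .5495,.1508,.0805,99.7
```

```text
[0.5483 0.1505 0.1002] 0.0112 7.75 [-0.4  0.2 -0.8]
.5495,.1508,.0805,99.7 [-0.02 -0.09 -0.02] [-0.032  0.001  0.492]
```

arm_command([
  [[0,0,0,0,0,0.1,-1],[0,0,0,0,0,0.2,-1],[0,0,0,0,0,0.3,-1],[0,0,0,0,0,0.4,-1],[0,0,0,0,0,0.48,-1],[0,0,0,0,0,0.48,-1]],
])

```text
time: 8.35
position: [0.5485, 0.1506, 0.0814]
eef_rot: [[-0.986, -0.168, -0.001], [-0.168, 0.986, -0.0], [0.001, -0.0, -1.0]]
ft_force: [0.4, 0.7, 0.0]
opening: 0.011
```

```bash
python3 g.py .5495,.1508,.0805,99.7
```

```text
[0.5485 0.1506 0.0814] 0.011 8.35 [0.4 0.7 0. ]
.5495,.1508,.0805,99.7 [-0.01 -0.05 -0.03] [-0.024  0.001  0.023]
```

arm_command([
  [[0,0,0,0,0,0.02,-1],[0,0,0,0,0,0.02,0],[0,0,0,0,0,0.02,0],[0,0,0,0,0,0.02,0],[0,0,0,0,0,0.02,0],[0,0,0,0,0,0.02,0]],
])

```text
time: 8.95
position: [0.5489, 0.1507, 0.0813]
eef_rot: [[-0.986, -0.168, 0.0], [-0.168, 0.986, 0.0], [-0.0, 0.0, -1.0]]
ft_force: [-0.9, 0.6, -0.4]
opening: 0.0428
```

arm_command([
  [[0,0,0,0,0,-0.2,0],[0,0,0,0,0,-0.6,0],[0,0,0,0,0,-1.1,0],[0,0,0,0,0,-1.6,0],[0,0,0,0,0,-2,0],[0,0,0,0,0,-2.1,0]],
])

```text
time: 9.55
position: [0.55, 0.151, 0.1676]
eef_rot: [[-0.986, -0.168, 0.003], [-0.168, 0.986, 0.001], [-0.004, 0.001, -1.0]]
ft_force: [0.7, 0.4, 0.6]
opening: 0.0427
```

```bash
cat > chk.py <<'E'
from station import *
from h import *
e=get_image('side');P=cloud(e);hs=cv2.cvtColor(e['frame'],cv2.COLOR_BGR2HSV)
m=((hs[...,1]>90)&(P[...,2]>.07)&(P[...,2]<.14)&(P[...,0]<.75)&(P[...,0]>.4)&(P[...,1]<.22)).astype(np.uint8)
k,l,st,c=cv2.connectedComponentsWithStats(m)
for i in range(1,k):
    if st[i,4]>12: print(c[i].round(1),st[i,2:].tolist(),'top z',np.nanpercentile(P[l==i][:,2],95).round(4),np.nanmedian(P[l==i],0).round(4),'hue',np.median(hs[l==i][:,0]))
E
python3 chk.py; python3 g.py .580,-.0988,.16,91.2
```

```text
[311.8 144.8] [6, 10, 40] top z 0.0984 [0.6796 0.1671 0.0921] hue 140.5
[264.  162.2] [7, 10, 63] top z 0.0985 [0.5498 0.146  0.0934] hue 1.0
[334.5 220.8] [9, 12, 84] top z 0.1114 [ 0.5782 -0.1036  0.1069] hue 71.0
[314.6 228.1] [9, 14, 100] top z 0.1112 [ 0.5365 -0.1051  0.107 ] hue 1.0
[294.  235.2] [7, 13, 73] top z 0.1114 [ 0.4948 -0.1074  0.1079] hue 140.0
[435.9 233.4] [8, 3, 16] top z 0.0824 [ 0.7424 -0.1892  0.0802] hue 10.0
[0.5497 0.1509 0.1671] 0.0429 9.6 [ 0.4 -0.4 -0.4]
.580,-.0988,.16,91.2 [0.05 0.16 8.46] [ 0.301 -6.281  0.172]
```

arm_command([
  [[0,0,1,0.05,-0.6,0,0.2],[0,0,2.5,0.1,-1.7,0,0.2],[0,0,4,0.15,-2.8,0,0.2],[0,0,5.5,0.2,-3.9,0,0.2],[0,0,7,0.25,-5,0,0.2],[0,0,8,0.29,-5.8,0,0.2],[0,0,8.5,0.3,-6.28,0,0.2],[0,0,8.5,0.3,-6.28,0,0.2]],
])

```text
time: 10.4
position: [0.5789, -0.102, 0.1646]
eef_rot: [[-1.0, -0.016, -0.001], [-0.016, 1.0, -0.001], [0.001, -0.001, -1.0]]
ft_force: [-0.1, -0.5, -0.3]
opening: 0.0513
```

arm_command([
  [[0,0,0,0,0,0.2,0.2],[0,0,0,0,0,0.4,0.2],[0,0,0,0,0,0.4,0.2],[0,0,0,0,0,0.4,0.2],[0,0,0,0,0,0.4,0.2],[0,0,0,0,0,0.4,0.2]],
])

```text
time: 11.0
position: [0.5794, -0.0986, 0.1495]
eef_rot: [[-1.0, -0.021, 0.001], [-0.021, 1.0, 0.0], [-0.001, 0.0, -1.0]]
ft_force: [0.3, 0.5, -0.0]
opening: 0.0512
```

```bash
python3 g.py .580,-.0988,.092,91.2
```

```text
[ 0.5794 -0.0986  0.1495] 0.0512 11.0 [ 0.3  0.5 -0. ]
.580,-.0988,.092,91.2 [0.   0.03 0.  ] [-0.013 -0.004  1.437]
```

arm_command([
  [[0,0,0,0,0,0.3,0.2],[0,0,0,0,0,0.7,0.2],[0,0,0,0,0,1.1,0.2],[0,0,0,0,0,1.35,0.2],[0,0,0,0,0,1.44,0.2],[0,0,0,0,0,1.44,0.2],[0,0,0,0,0,1.44,0.2]],
])

```text
time: 11.7
position: [0.5796, -0.0991, 0.092]
eef_rot: [[-1.0, -0.02, 0.001], [-0.02, 1.0, -0.0], [-0.001, -0.0, -1.0]]
ft_force: [-0.4, 0.0, -0.0]
opening: 0.0513
```

arm_command([
  [[0,0,0,0,0,0,-1],[0,0,0,0,0,0,-1],[0,0,0,0,0,0,-1],[0,0,0,0,0,0,-1],[0,0,0,0,0,0,-1],[0,0,0,0,0,0,-1],[0,0,0,0,0,0,-1],[0,0,0,0,0,0,-1]],
])

```text
time: 12.5
position: [0.5796, -0.0989, 0.0921]
eef_rot: [[-1.0, -0.02, 0.001], [-0.02, 1.0, 0.0], [-0.001, 0.0, -1.0]]
ft_force: [-0.9, 0.3, 5.9]
opening: 0.011
```

arm_command([
  [[0,0,0,0,0,-0.2,-1],[0,0,0,0,0,-0.6,-1],[0,0,0,0,0,-1,-1],[0,0,0,0,0,-1.5,-1],[0,0,0,0,0,-2,-1],[0,0,0,0,0,-2.4,-1],[0,0,0,0,0,-2.7,-1],[0,0,0,0,0,-2.7,-1]],
])

```text
time: 13.3
position: [0.58, -0.0991, 0.2013]
eef_rot: [[-1.0, -0.02, 0.003], [-0.02, 1.0, -0.0], [-0.003, -0.0, -1.0]]
ft_force: [0.3, -0.5, -0.5]
opening: 0.0104
```

```bash
python3 g.py .583,.1565,.2,99.7
```

```text
[ 0.58   -0.0991  0.2013] 0.0104 13.3 [ 0.3 -0.5 -0.5]
.583,.1565,.2,99.7 [-0.02  0.15 -8.53] [-0.206  6.387  0.032]
```

arm_command([
  [[0,0,-0.5,0,0.3,0,-1],[0,0,-1.5,0,1,0,-1],[0,0,-3,-0.1,2,0,-1],[0,0,-4.5,-0.1,3.1,0,-1],[0,0,-6,-0.15,4.2,0,-1],[0,0,-7.5,-0.2,5.2,0,-1],[0,0,-8.2,-0.2,6,0,-1],[0,0,-8.5,-0.2,6.39,0,-1]],
])

```text
time: 14.1
position: [0.5804, 0.1616, 0.1981]
eef_rot: [[-0.985, -0.174, -0.003], [-0.174, 0.985, 0.001], [0.002, 0.001, -1.0]]
ft_force: [0.5, 0.2, 0.1]
opening: 0.0108
```

arm_command([
  [[0,0,0,0,0,0.2,-1],[0,0,0,0,0,0.5,-1],[0,0,0,0,0,0.6,-1],[0,0,0,0,0,0.6,-1],[0,0,0,0,0,0.6,-1],[0,0,0,0,0,0.6,-1],[0,0,0,0,0,0.6,-1]],
])

```text
time: 14.8
position: [0.5823, 0.1565, 0.176]
eef_rot: [[-0.986, -0.168, 0.001], [-0.168, 0.986, 0.0], [-0.001, 0.0, -1.0]]
ft_force: [0.1, 0.2, 0.2]
opening: 0.0105
```

```bash
python3 g.py .583,.1565,.13,99.7
```

```text
[0.5823 0.1565 0.176 ] 0.0105 14.8 [0.1 0.2 0.2]
.583,.1565,.13,99.7 [ 0.01  0.04 -0.06] [-0.017 -0.003  1.151]
```

arm_command([
  [[0,0,0,0,0,0.3,-1],[0,0,0,0,0,0.7,-1],[0,0,0,0,0,1.1,-1],[0,0,0,0,0,1.3,-1],[0,0,0,0,0,1.5,-1],[0,0,0,0,0,1.7,-1],[0,0,0,0,0,1.85,-1],[0,0,0,0,0,1.9,-1]],
])

```text
time: 15.6
position: [0.5818, 0.1568, 0.099]
eef_rot: [[-0.986, -0.168, -0.001], [-0.168, 0.986, -0.0], [0.001, -0.0, -1.0]]
ft_force: [-0.3, -0.4, -0.1]
opening: 0.0109
```

arm_command([
  [[0,0,0,0,0,0.1,-1],[0,0,0,0,0,0.2,-1],[0,0,0,0,0,0.3,-1],[0,0,0,0,0,0.4,-1],[0,0,0,0,0,0.47,-1],[0,0,0,0,0,0.47,-1]],
])

```text
time: 16.2
position: [0.582, 0.1567, 0.0805]
eef_rot: [[-0.986, -0.168, -0.0], [-0.168, 0.986, -0.0], [0.0, -0.0, -1.0]]
ft_force: [0.3, 0.9, -1.0]
opening: 0.0107
```

```bash
python3 g.py .583,.1565,.081,99.7
```

```text
[0.582  0.1567 0.0805] 0.0107 16.2 [ 0.3  0.9 -1. ]
.583,.1565,.081,99.7 [-0.   -0.01 -0.03] [-0.025 -0.01  -0.013]
```

arm_command([
  [[0,0,0,0,0,0,-1],[0,0,0,0,0,0,0],[0,0,0,0,0,0,0],[0,0,0,0,0,0,0],[0,0,0,0,0,0,0],[0,0,0,0,0,0,0]],
])

```text
time: 16.8
position: [0.582, 0.1568, 0.0808]
eef_rot: [[-0.986, -0.168, 0.0], [-0.168, 0.986, 0.0], [-0.0, 0.0, -1.0]]
ft_force: [1.3, 1.1, 0.4]
opening: 0.0427
```

arm_command([
  [[0,0,0,0,0,-0.2,0],[0,0,0,0,0,-0.6,0],[0,0,0,0,0,-1.1,0],[0,0,0,0,0,-1.6,0],[0,0,0,0,0,-2,0],[0,0,0,0,0,-2.1,0]],
])

```text
time: 17.4
position: [0.5831, 0.157, 0.1673]
eef_rot: [[-0.986, -0.168, 0.003], [-0.168, 0.986, 0.001], [-0.004, 0.001, -1.0]]
ft_force: [1.3, -1.4, -0.1]
opening: 0.0428
```

```bash
python3 chk.py; python3 g.py .5375,-.0995,.165,91.2
```

```text
[312.1 144.6] [6, 10, 36] top z 0.0992 [0.68   0.1677 0.0928] hue 140.0
[276.1 157.4] [5, 8, 35] top z 0.0993 [0.5805 0.151  0.0936] hue 71.0
[263.8 162.1] [8, 10, 62] top z 0.0996 [0.549  0.1454 0.0944] hue 1.0
[314.6 228.2] [9, 14, 101] top z 0.1109 [ 0.5363 -0.1053  0.1066] hue 1.0
[433.1 232.2] [12, 6, 21] top z 0.0828 [ 0.7392 -0.1857  0.0801] hue 9.0
[294.  235.5] [7, 13, 76] top z 0.1115 [ 0.4942 -0.1073  0.1069] hue 140.5
[0.5829 0.157  0.1668] 0.0427 17.45 [ 0.3 -0.7  0.3]
.5375,-.0995,.165,91.2 [0.05 0.17 8.47] [ 2.195 -6.131  0.035]
```

Second tube is seated, with its top at 0.099 like the control tube. Third tube next.

arm_command([
  [[0,0,1,0.2,-0.6,0,0.2],[0,0,2.5,0.6,-1.7,0,0.2],[0,0,4,1,-2.8,0,0.2],[0,0,5.5,1.4,-3.9,0,0.2],[0,0,7,1.8,-5,0,0.2],[0,0,8,2.05,-5.7,0,0.2],[0,0,8.5,2.19,-6.13,0,0.2],[0,0,8.5,2.19,-6.13,0,0.2]],
])

```text
time: 18.25
position: [0.5358, -0.1027, 0.1644]
eef_rot: [[-1.0, -0.016, -0.001], [-0.016, 1.0, -0.001], [0.001, -0.001, -1.0]]
ft_force: [0.3, 0.2, -0.7]
opening: 0.0511
```

arm_command([
  [[0,0,0,0,0,0.2,0.2],[0,0,0,0,0,0.4,0.2],[0,0,0,0,0,0.4,0.2],[0,0,0,0,0,0.4,0.2],[0,0,0,0,0,0.4,0.2],[0,0,0,0,0,0.4,0.2]],
])

```text
time: 18.85
position: [0.5371, -0.0994, 0.149]
eef_rot: [[-1.0, -0.021, 0.0], [-0.021, 1.0, 0.0], [-0.0, 0.0, -1.0]]
ft_force: [-0.4, -0.1, 0.4]
opening: 0.0514
```

```bash
python3 g.py .5375,-.0995,.092,91.2
```

```text
[ 0.5371 -0.0994  0.149 ] 0.0514 18.85 [-0.4 -0.1  0.4]
.5375,-.0995,.092,91.2 [0.   0.02 0.  ] [-0.01  -0.003  1.424]
```

arm_command([
  [[0,0,0,0,0,0.3,0.2],[0,0,0,0,0,0.7,0.2],[0,0,0,0,0,1.1,0.2],[0,0,0,0,0,1.35,0.2],[0,0,0,0,0,1.42,0.2],[0,0,0,0,0,1.42,0.2],[0,0,0,0,0,1.42,0.2]],
])

```text
time: 19.55
position: [0.5372, -0.0998, 0.0924]
eef_rot: [[-1.0, -0.02, 0.001], [-0.02, 1.0, -0.0], [-0.001, -0.0, -1.0]]
ft_force: [0.2, -0.3, 0.0]
opening: 0.0511
```

arm_command([
  [[0,0,0,0,0,0,-1],[0,0,0,0,0,0,-1],[0,0,0,0,0,0,-1],[0,0,0,0,0,0,-1],[0,0,0,0,0,0,-1],[0,0,0,0,0,0,-1],[0,0,0,0,0,0,-1],[0,0,0,0,0,0,-1]],
])

```text
time: 20.35
position: [0.5373, -0.0997, 0.0925]
eef_rot: [[-1.0, -0.02, 0.001], [-0.02, 1.0, 0.0], [-0.001, 0.0, -1.0]]
ft_force: [-0.0, -0.1, 6.3]
opening: 0.0109
```

arm_command([
  [[0,0,0,0,0,-0.2,-1],[0,0,0,0,0,-0.6,-1],[0,0,0,0,0,-1,-1],[0,0,0,0,0,-1.5,-1],[0,0,0,0,0,-2,-1],[0,0,0,0,0,-2.4,-1],[0,0,0,0,0,-2.8,-1],[0,0,0,0,0,-2.8,-1]],
])

```text
time: 21.15
position: [0.5379, -0.0999, 0.2062]
eef_rot: [[-1.0, -0.02, 0.004], [-0.02, 1.0, -0.0], [-0.004, -0.0, -1.0]]
ft_force: [0.9, -0.3, -1.3]
opening: 0.0109
```

```bash
python3 g.py .6165,.1622,.2,99.7
```

```text
[ 0.5379 -0.0999  0.2062] 0.0109 21.15 [ 0.9 -0.3 -1.3]
.6165,.1622,.2,99.7 [-0.03  0.21 -8.54] [-2.098  6.512  0.162]
```

arm_command([
  [[0,0,-0.5,-0.1,0.3,0,-1],[0,0,-1.5,-0.3,1,0,-1],[0,0,-3,-0.6,2,0,-1],[0,0,-4.5,-1,3.1,0,-1],[0,0,-6,-1.35,4.2,0,-1],[0,0,-7.5,-1.7,5.3,0,-1],[0,0,-8.2,-1.95,6.1,0,-1],[0,0,-8.5,-2.1,6.51,0,-1]],
])

```text
time: 21.95
position: [0.6146, 0.1677, 0.2023]
eef_rot: [[-0.985, -0.174, -0.002], [-0.174, 0.985, 0.001], [0.002, 0.002, -1.0]]
ft_force: [-1.3, -1.4, -0.5]
opening: 0.0107
```

arm_command([
  [[0,0,0,0,0,0.2,-1],[0,0,0,0,0,0.5,-1],[0,0,0,0,0,0.7,-1],[0,0,0,0,0,0.7,-1],[0,0,0,0,0,0.7,-1],[0,0,0,0,0,0.7,-1],[0,0,0,0,0,0.7,-1]],
])

```text
time: 22.65
position: [0.6158, 0.1622, 0.1766]
eef_rot: [[-0.986, -0.168, 0.001], [-0.168, 0.986, 0.0], [-0.001, 0.0, -1.0]]
ft_force: [-0.2, 0.6, 0.1]
opening: 0.0107
```

```bash
python3 g.py .6165,.1622,.081,99.7
```

```text
[0.6158 0.1622 0.1766] 0.0107 22.65 [-0.2  0.6  0.1]
.6165,.1622,.081,99.7 [ 0.01  0.06 -0.05] [-1.40e-02 -2.00e-03  2.39e+00]
```

arm_command([
  [[0,0,0,0,0,0.3,-1],[0,0,0,0,0,0.7,-1],[0,0,0,0,0,1.1,-1],[0,0,0,0,0,1.3,-1],[0,0,0,0,0,1.5,-1],[0,0,0,0,0,1.7,-1],[0,0,0,0,0,1.85,-1],[0,0,0,0,0,1.9,-1]],
])

```text
time: 23.45
position: [0.6153, 0.1624, 0.0994]
eef_rot: [[-0.986, -0.168, -0.001], [-0.168, 0.986, -0.0], [0.001, -0.0, -1.0]]
ft_force: [-0.1, 0.8, 0.3]
opening: 0.0106
```

arm_command([
  [[0,0,0,0,0,0.1,-1],[0,0,0,0,0,0.2,-1],[0,0,0,0,0,0.3,-1],[0,0,0,0,0,0.4,-1],[0,0,0,0,0,0.48,-1],[0,0,0,0,0,0.48,-1]],
])

```text
time: 24.05
position: [0.6157, 0.1625, 0.0807]
eef_rot: [[-0.986, -0.168, 0.0], [-0.168, 0.986, 0.0], [-0.0, 0.0, -1.0]]
ft_force: [0.6, -0.4, 0.1]
opening: 0.0107
```

```bash
python3 g.py .6165,.1622,.081,99.7
```

```text
[0.6157 0.1625 0.0807] 0.0107 24.05 [ 0.6 -0.4  0.1]
.6165,.1622,.081,99.7 [ 0.    0.02 -0.03] [-0.019 -0.01  -0.007]
```

arm_command([
  [[0,0,0,0,0,0,-1],[0,0,0,0,0,0,0],[0,0,0,0,0,0,0],[0,0,0,0,0,0,0],[0,0,0,0,0,0,0],[0,0,0,0,0,0,0]],
])

```text
time: 24.65
position: [0.6155, 0.1624, 0.0808]
eef_rot: [[-0.986, -0.168, -0.0], [-0.168, 0.986, 0.0], [0.0, 0.0, -1.0]]
ft_force: [-0.2, 0.8, 0.5]
opening: 0.0426
```

arm_command([
  [[0,0,0,0,0,-0.2,0],[0,0,0,0,0,-0.6,0],[0,0,0,0,0,-1.1,0],[0,0,0,0,0,-1.6,0],[0,0,0,0,0,-2,0],[0,0,0,0,0,-2.1,0]],
])

```text
time: 25.25
position: [0.6169, 0.1627, 0.1684]
eef_rot: [[-0.986, -0.168, 0.005], [-0.168, 0.986, 0.002], [-0.005, 0.001, -1.0]]
ft_force: [-0.4, 0.6, 0.6]
opening: 0.0427
```

```bash
python3 chk.py; python3 g.py .4955,-.1004,.165,91.2
```

```text
[312.1 144.9] [5, 10, 38] top z 0.0992 [0.6805 0.1673 0.0909] hue 140.0
[288.7 152.9] [8, 11, 63] top z 0.0984 [0.6154 0.1573 0.093 ] hue 1.0
[276.1 157.2] [5, 8, 36] top z 0.0992 [0.5814 0.1511 0.0952] hue 71.0
[263.9 162.2] [8, 10, 65] top z 0.0988 [0.5497 0.1455 0.0938] hue 1.0
[433.5 232.2] [12, 7, 25] top z 0.0828 [ 0.7392 -0.1882  0.0805] hue 10.0
[294.  235.4] [7, 13, 74] top z 0.1107 [ 0.4947 -0.1072  0.1081] hue 141.0
[0.6166 0.1627 0.1677] 0.0429 25.3 [-0.1 -0.   0.5]
.4955,-.1004,.165,91.2 [0.06 0.23 8.46] [ 4.09  -5.975  0.047]
```

arm_command([
  [[0,0,1,0.4,-0.6,0,0.2],[0,0,2.5,1.1,-1.6,0,0.2],[0,0,4,1.8,-2.6,0,0.2],[0,0,5.5,2.5,-3.6,0,0.2],[0,0,7,3.2,-4.6,0,0.2],[0,0,8,3.8,-5.5,0,0.2],[0,0,8.5,4.09,-5.98,0,0.2],[0,0,8.5,4.09,-5.98,0,0.2]],
])

```text
time: 26.1
position: [0.4925, -0.1047, 0.1648]
eef_rot: [[-1.0, -0.014, -0.001], [-0.014, 1.0, -0.001], [0.001, -0.001, -1.0]]
ft_force: [0.6, 0.3, -0.3]
opening: 0.0514
```

arm_command([
  [[0,0,0,0,0,0.2,0.2],[0,0,0,0,0,0.4,0.2],[0,0,0,0,0,0.4,0.2],[0,0,0,0,0,0.4,0.2],[0,0,0,0,0,0.4,0.2],[0,0,0,0,0,0.4,0.2]],
])

```text
time: 26.7
position: [0.4947, -0.1006, 0.1489]
eef_rot: [[-1.0, -0.021, 0.0], [-0.021, 1.0, -0.0], [-0.0, -0.0, -1.0]]
ft_force: [0.8, -0.2, -0.2]
opening: 0.051
```

```bash
python3 g.py .4955,-.1004,.092,91.2
```

```text
[ 0.4947 -0.1006  0.1489] 0.051 26.7 [ 0.8 -0.2 -0.2]
.4955,-.1004,.092,91.2 [-0.    0.01  0.01] [-0.021  0.005  1.423]
```

arm_command([
  [[0,0,0,0,0,0.3,0.2],[0,0,0,0,0,0.7,0.2],[0,0,0,0,0,1.1,0.2],[0,0,0,0,0,1.35,0.2],[0,0,0,0,0,1.42,0.2],[0,0,0,0,0,1.42,0.2],[0,0,0,0,0,1.42,0.2]],
])

```text
time: 27.4
position: [0.4948, -0.101, 0.0924]
eef_rot: [[-1.0, -0.02, 0.001], [-0.02, 1.0, -0.0], [-0.001, -0.0, -1.0]]
ft_force: [-0.4, -0.4, 0.1]
opening: 0.0513
```

arm_command([
  [[0,0,0,0,0,0,-1],[0,0,0,0,0,0,-1],[0,0,0,0,0,0,-1],[0,0,0,0,0,0,-1],[0,0,0,0,0,0,-1],[0,0,0,0,0,0,-1],[0,0,0,0,0,0,-1],[0,0,0,0,0,0,-1]],
])

```text
time: 28.2
position: [0.4949, -0.1008, 0.0925]
eef_rot: [[-1.0, -0.02, 0.001], [-0.02, 1.0, 0.0], [-0.001, 0.0, -1.0]]
ft_force: [-0.2, 0.3, 5.8]
opening: 0.0106
```

arm_command([
  [[0,0,0,0,0,-0.2,-1],[0,0,0,0,0,-0.6,-1],[0,0,0,0,0,-1,-1],[0,0,0,0,0,-1.5,-1],[0,0,0,0,0,-2,-1],[0,0,0,0,0,-2.4,-1],[0,0,0,0,0,-2.8,-1],[0,0,0,0,0,-2.8,-1]],
])

```text
time: 29.0
position: [0.4954, -0.1012, 0.2061]
eef_rot: [[-1.0, -0.02, 0.004], [-0.02, 1.0, -0.0], [-0.004, -0.0, -1.0]]
ft_force: [0.7, -0.5, -0.7]
opening: 0.0105
```

```bash
python3 g.py .650,.1679,.2,99.7
```

```text
[ 0.4954 -0.1012  0.2061] 0.0105 29.0 [ 0.7 -0.5 -0.7]
.650,.1679,.2,99.7 [-0.03  0.2  -8.54] [-4.     6.647  0.167]
```

arm_command([
  [[0,0,-0.5,-0.2,0.33,0,-1],[0,0,-1.5,-0.7,1.2,0,-1],[0,0,-3,-1.3,2.2,0,-1],[0,0,-4.5,-1.9,3.2,0,-1],[0,0,-6,-2.5,4.2,0,-1],[0,0,-7.5,-3.1,5.2,0,-1],[0,0,-8.2,-3.7,6.1,0,-1],[0,0,-8.5,-4,6.65,0,-1]],
])

```text
time: 29.8
position: [0.6492, 0.1741, 0.2018]
eef_rot: [[-0.985, -0.173, -0.002], [-0.173, 0.985, 0.001], [0.002, 0.002, -1.0]]
ft_force: [-0.7, 0.0, -0.1]
opening: 0.0105
```

arm_command([
  [[0,0,0,0,0,0.2,-1],[0,0,0,0,0,0.5,-1],[0,0,0,0,0,0.7,-1],[0,0,0,0,0,0.7,-1],[0,0,0,0,0,0.7,-1],[0,0,0,0,0,0.7,-1],[0,0,0,0,0,0.7,-1]],
])

```text
time: 30.5
position: [0.6492, 0.168, 0.1768]
eef_rot: [[-0.986, -0.167, 0.001], [-0.167, 0.986, 0.0], [-0.001, 0.0, -1.0]]
ft_force: [-0.6, -0.6, -0.3]
opening: 0.0105
```

```bash
python3 g.py .650,.1679,.081,99.7
```

```text
[0.6492 0.168  0.1768] 0.0105 30.5 [-0.6 -0.6 -0.3]
.650,.1679,.081,99.7 [ 0.01  0.07 -0.06] [-0.015 -0.007  2.394]
```

arm_command([
  [[0,0,0,0,0,0.3,-1],[0,0,0,0,0,0.7,-1],[0,0,0,0,0,1.1,-1],[0,0,0,0,0,1.3,-1],[0,0,0,0,0,1.5,-1],[0,0,0,0,0,1.7,-1],[0,0,0,0,0,1.85,-1],[0,0,0,0,0,1.9,-1]],
])

```text
time: 31.3
position: [0.6487, 0.1683, 0.0993]
eef_rot: [[-0.986, -0.168, -0.001], [-0.168, 0.986, -0.0], [0.001, -0.0, -1.0]]
ft_force: [-0.5, -0.2, -0.5]
opening: 0.0105
```

arm_command([
  [[0,0,0,0,0,0.1,-1],[0,0,0,0,0,0.2,-1],[0,0,0,0,0,0.3,-1],[0,0,0,0,0,0.4,-1],[0,0,0,0,0,0.48,-1],[0,0,0,0,0,0.48,-1]],
])

```text
time: 31.9
position: [0.6491, 0.1684, 0.0808]
eef_rot: [[-0.986, -0.168, 0.0], [-0.168, 0.986, 0.0], [-0.0, 0.0, -1.0]]
ft_force: [-0.1, 0.4, -0.0]
opening: 0.0109
```

```bash
python3 g.py .650,.1679,.081,99.7
```

```text
[0.6491 0.1684 0.0808] 0.0109 31.9 [-0.1  0.4 -0. ]
.650,.1679,.081,99.7 [ 0.01  0.02 -0.03] [-0.02  -0.016 -0.006]
```

arm_command([
  [[0,0,0,0,0,0,-1],[0,0,0,0,0,0,0],[0,0,0,0,0,0,0],[0,0,0,0,0,0,0],[0,0,0,0,0,0,0],[0,0,0,0,0,0,0]],
])

```text
time: 32.5
position: [0.6489, 0.1683, 0.0808]
eef_rot: [[-0.986, -0.168, -0.0], [-0.168, 0.986, 0.0], [0.0, 0.0, -1.0]]
ft_force: [-0.4, 0.7, -0.1]
opening: 0.0427
```

arm_command([
  [[0,0,0,0,0,-0.2,0],[0,0,0,0,0,-0.6,0],[0,0,0,0,0,-1.1,0],[0,0,0,0,0,-1.7,0],[0,0,0,0,0,-2.4,0],[0,0,0,0,0,-3.1,0],[0,0,0,0,0,-3.6,0],[0,0,0,0,0,-3.6,0]],
])

```text
time: 33.3
position: [0.6508, 0.1686, 0.2301]
eef_rot: [[-0.986, -0.168, 0.007], [-0.168, 0.986, 0.002], [-0.007, 0.001, -1.0]]
ft_force: [0.3, 0.8, 0.7]
opening: 0.0427
```

arm_command([
  [[0,0,0,0.4,-0.3,0,0],[0,0,0,1,-1,0,0],[0,0,0,1.6,-1.8,0,0],[0,0,0,2.2,-2.6,0,0],[0,0,0,2.8,-3.4,0,0],[0,0,0,3,-4,0,0],[0,0,0,3,-4,0,0],[0,0,0,3,-4,0,0]],
])

```text
time: 34.1
position: [0.5575, -0.0098, 0.2251]
eef_rot: [[-0.986, -0.167, 0.0], [-0.167, 0.986, 0.0], [-0.0, 0.0, -1.0]]
ft_force: [-1.1, -0.2, 0.1]
opening: 0.0425
```

```bash
python3 chk.py; python3 - <<'E'
from station import *
from h import *
e=get_image('side');d=get_image('top')
cv2.imwrite('pics/fin.png',np.hstack([cv2.resize(e['frame'][110:220,220:360],None,fx=3,fy=3),cv2.resize(d['frame'][115:225,180:300],None,fx=3,fy=3)]))
E
```

```text
[300.3 147.5] [7, 10, 51] top z 0.0993 [0.6483 0.1635 0.0937] hue 141.0
[288.5 152.9] [8, 11, 65] top z 0.099 [0.6151 0.1576 0.0926] hue 1.0
[276.3 156.9] [6, 9, 45] top z 0.0991 [0.5822 0.1511 0.0961] hue 71.0
[263.7 162.2] [8, 10, 67] top z 0.0987 [0.5488 0.1456 0.0949] hue 1.0
[433.7 232.5] [12, 6, 22] top z 0.0821 [ 0.7394 -0.1878  0.0801] hue 11.0
```

View pics/fin.png

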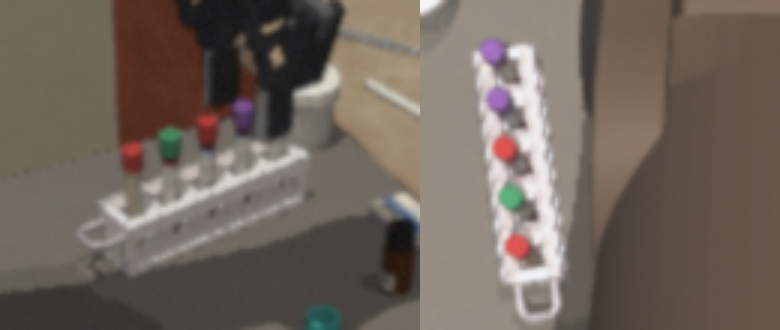

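From the handle at (540,300), the top crop shows red (517,247), green (512,197), red (505,148), purple (498,100), then the control tube (492,50). All stand upright in their slots and the gripper is clear.

```bash
python3 -c "
from station import *
print(finish_job())"
```

```text
the job is handed in; nothing more can be done
None
```

All four tubes are in the analyser rack in lane order. From the handle they run red, green, red, purple, with the control tube still in the slot farthest from it. I handed the job in at about 34 s of robot time.

- **Seating:** in the last measurement the four cap tops were at z = 0.0987–0.0993 m, against the expected 0.100 m. The control tube's cap read about 0.099 m in earlier checks.
- **Control tube:** the gripper hid its cap from the side camera in that last measurement. The top picture shows it still in its slot.
- **Forces and clearance:** the highest wrist force I read was about 6 N, while closing on the tubes. The tubes met no resistance going into the slots, and the gripper is now well clear of everything.
- **Disagreement:** the finger opening read about 11 mm on the 13 mm tubes. No tube slipped.

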